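# Set the red pick indicator to rack 4, shelf 2

## Robot

A 7-joint arm with a two-finger parallel gripper is mounted at the origin on the work surface. World frame = base frame: x ahead of the robot, y to its left, z up, the work surface at z = 0. Lengths are in m, angles in rad, forces in N, time in s.
With the tool pointing down it reaches from about 0.425 to 0.925 m from the base axis. Payload 6.8 kg.
Tool frame: the origin (TCP) lies on the mounting face of the last link; the fingertips stand 173 mm ahead of it and the grasp point (between the pads) lies 155 mm ahead of it; z points along the fingers, y is the line along which they close (so a half turn about z gives the same grasp; the last joint's range is limited). The gripper opens to 85 mm and grips with 20 to 120 N. Pads are 22 mm wide; open, the fingers measure 114 mm over their backs; the gripper's body (76 mm by 85 mm) begins 54 mm behind the grasp point. The pads swing forward as they close: fully open they stand 13 mm farther back than shut.
Start: joints at [-1.339, 0.477, 0.022, 1.555, -0.011, 1.109, -0.083], TCP at [0.225, 0.636, 0.405] pointing down, gripper open.
Joint ranges: [-2.96, 2.96], [-0.34, 2.1], [-1.41, 1.46], [0.24, 2.44], [-1.37, 4.51], [0.17, 1.92], [-2.96, 2.96]. Speed limits (rad/s): [2.39, 2.39, 3.14, 3.14, 3.14, 3.14, 3.14].

## Interface

Orientations are given as a rotation vector (axis times angle).
In Python, from bench import r gives the robot as it stands.
- The arm moves only by the tool carry_out, never from a script. Its argument "moves" is a list of rows, each a list of 5 numbers: the shift along the tool's x, y, z in m, then the turn about the tool's z in rad, then the finger opening in m, from 0 to 0.0854. In form: [[dx, dy, dz, roll, claw], ...]. A call has exactly 8 rows; each row is the pose to reach, as a shift and turn from the pose commanded when the call began, along the tool's axes at that moment; what a row does not reach only later rows make up. A row lasts 1/10 s, in which the tool goes at most 50 mm and 8.59 degrees, less where a joint would pass 70% of its speed; a pose out of reach is approached as far as the arm can. A call with a gripper value outside its range is refused whole. The fingers move at their own pace and stop on an object; "force" is the grip in N (left out, the last holds). Time passes only in rows, so rows that repeat a pose let the fingers close, or fill a call up. It gives the time, the measured TCP pose, the force, the opening and the grip force at its end, in the units of the state.
- r.get_obs(): the state, without advancing time (a new reading comes with each control period).
- r.grab_frame(name): name is "scene" or "top"; returns the picture (400x640x3 uint8, red, green, blue); there is no depth.
- r.calibration(name): a dict with "fx", "fy", "cx", "cy" (pixels), "rvec" (rotation vector, rad) and "tvec" (3), from world to camera coordinates, as OpenCV has them. Camera axes: x right, y down, z forward; pixel columns grow to the right and rows downward; lengths in m; the calibration is good to about 2 mm. A picture is of the moment at which its call begins. calibration takes no time and is no camera call.
- r.hand_in(): hands the job in; it is judged then, once.
The state is a dict: "clock": time; "joints": joint angles; "qvel": joint speeds; "tau": joint torques, N m; "tcp_pos": TCP position; "orientation": TCP orientation; "contact_force": force on the tool from outside, world axes, zero at the start; "moment": the same for the moment, N m; "grip_width": finger opening in m; "gripper_force": force on a finger pad.
Only numpy, scipy, OpenCV 4.12 (cv2) and the standard library are available. Lean on these libraries where they do the work, as an engineer would, in place of code of your own. Each camera call takes 0.05 s, during which the arm holds its last target. There are 200 camera calls.

## Task

The next order is for rack 4, shelf 2: on the red pick indicator, roll the black-ribbed rack wheel until its face with four dots (light blue) lies level on top, and the white-ribbed shelf wheel until its face with two dots (yellow) lies level on top. Leave the green indicator untouched.

Things in the scene. Friction and masses are not known exactly. Their poses are not given: they have to be found in the camera images.
- red_indicator: Red stand, fixed, with 2 thumbwheels. Base 120 (x) x 190 (y) x 12 mm; red posts 80 high at y = 0, +-74. Origin: centre of its underside on the counter; x to its rear (away from the robot), y along the level axle, z up. Wheel centres: x 0, y +37 (rack) and -37 (shelf), z 62. Each: 44 wide, six-sided core 28 in radius, 6 radial ribs 5 thick (tip bead 6) out to radius 46, so up to z 108.
- red_rack (a joint): Rack wheel, black ribs, robot's left. rad: face n level on top at (n-1) x 1.047; 4 dots at 3.142. Grows as the wheel's top goes to the stand's +x. Starts 0.5 to 1.25 low: roll the top away. Faces: 1 white, 2 yellow, 3 orange, 4 light blue, 5 light green, 6 grey. A rib stands midway between faces, so 0.524 either side of the top face. Light friction (1-2 N at a rib); stays put, no clicks.
- red_shelf (a joint): Shelf wheel, white ribs, robot's right; same faces, ribs and sense as the rack wheel. 2 dots (yellow) on top at 1.047. Starts 0.5 to 1.25 high: roll the top towards the robot. To roll a wheel, lower a closed fingertip in the gap behind a rib, tip end at z 93 (31 mm over the axle), and push the rib straight along the stand's x; the rib that ends 0.524 past the top does it in one stroke.
- green_indicator: Green stand fixed to the counter, of the same build, wheels and frame as the red one (120 x 190 mm base, 108 mm high). Origin: centre of its underside. Not to be touched.
Mind the look-alikes: they are no part of the job. Of the things like the red_indicator, leave any that is pink; of the rest the larger one is meant.

How it is judged:
At the end, for the whole second after the job is handed in: The red indicator shows rack 4 (four dots level on top within 0.26 rad, 15 degrees) and shelf 2 (two dots level on top within 0.26 rad), both wheels at rest (value of joint red_rack between 2.882 and 3.402 rad and velocity of joint red_rack between -0.05 and 0.05 rad/s and value of joint red_shelf between 0.787 and 1.307 rad and velocity of joint red_shelf between -0.05 and 0.05 rad/s); the robot touches nothing.
It fails at once if the robot touches the green indicator (more than 1 N) (contact force between any of the fingers, the arm and green_indicator above 1 N).
It also fails if it takes over 35 s, if anything falls off the work surface, if the arm or the gripper's body presses on something with over 40 N, if the wrist force passes 120 N, or if a joint passes its speed limit or range.

## Working session

There is one attempt and no reset: what is moved stays moved. The work goes in short steps, Python scripts to look and compute and a tool call to move; the robot and the scene stay as the last step left them, time stands still between calls to the robot, and variables do not carry over. Pictures are saved under pics/ and viewed, at most 10 in all, crops included, and the job is handed in when it is done.

Besides the shell and the picture viewer there is one more tool, called after ">>>" in YAML: its name, and indented under it one key for each argument. carry_out: Moves the arm, as the interface text tells. Its arguments: {"type":"object","properties":{"moves":{"type":"array","items":{"type":"array","items":{"type":"number"}}},"force":{"type":"number"}},"required":["moves"]}

```bash
ls; mkdir -p pics
python3 - <<'E'
from bench import r
import cv2
for n in("scene","top"):
    im=r.grab_frame(n); cv2.imwrite(f"pics/{n}0.png",im[:,:,::-1]); print(n,r.calibration(n))
print(r.get_obs())
E
```

```text
pics
scene {'fx': 367.5713881549497, 'fy': 367.5713881549497, 'cx': 321.43044885063927, 'cy': 196.71770890347454, 'rvec': array([ 2.05303444,  1.67589402, -0.51225198]), 'tvec': array([-0.07671501, -0.34046668,  1.00879609])}
top {'fx': 449.7493020812602, 'fy': 449.7493020812602, 'cx': 312.05227674796583, 'cy': 201.49536130719235, 'rvec': array([ 2.21880159, -2.15920189,  0.03031278]), 'tvec': array([-0.01718732,  0.454301  ,  0.83172538])}
{'clock': 0.1, 'joints': array([-1.33909183,  0.47769519,  0.0223566 ,  1.55631788, -0.01152229,
        1.10931701, -0.08310072]), 'qvel': array([-0.0005525 , -0.00063182,  0.001462  , -0.00217911,  0.00078893,
        0.00109848, -0.0003635 ]), 'tau': array([ 3.92800473e-03, -5.97754920e+01,  1.61348663e+00, -2.81951612e+01,
        1.28933552e-02,  5.08740137e-03,  3.76111200e-05]), 'tcp_pos': array([0.22489301, 0.63617664, 0.40385256]), 'orientation': array([-5.31174443e-01, -3.09618791e+00,  2.51351949e-03]), 'contact_force': array([ 0.15144599,  0.30101523, -0.35510755]), 'moment': array([-0.01146175, -0.00958314, -0.00860743]), 'gripper_force': 0.0, 'grip_width': 0.08525306762541193}
```

View pics/scene0.png

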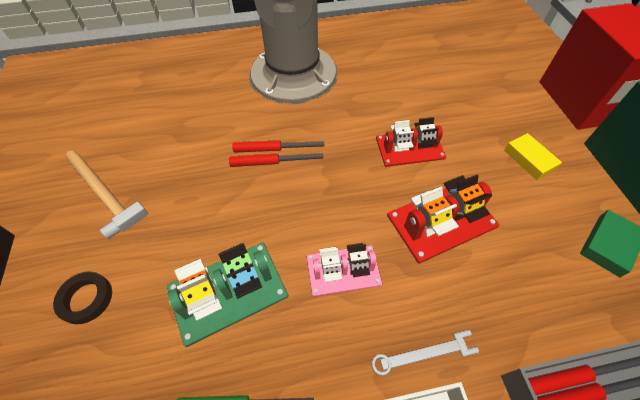

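View pics/top0.png

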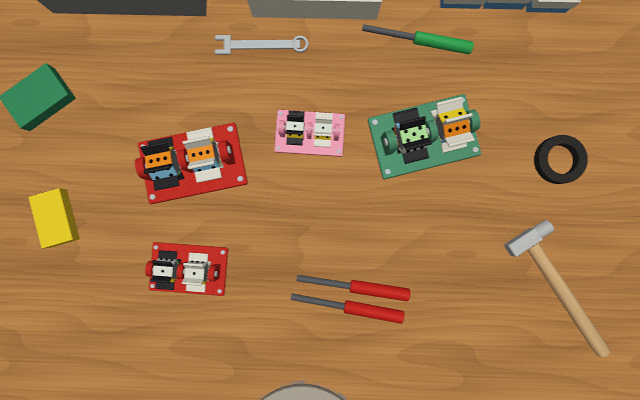

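The scene picture shows the larger red stand at about (443,222), and the top picture shows it at (191,163), with the small red one nearer the robot and the pink and green ones to the right. Both wheels have orange near the top. The rack wheel has blue on the robot side and the shelf wheel has yellow on the far side. I'll zoom in next.

```bash
cat > h.py <<'E'
import numpy as np,cv2
from bench import r
def cam(n):
    c=r.calibration(n); K=np.array([[c['fx'],0,c['cx']],[0,c['fy'],c['cy']],[0,0,1]])
    return K,np.array(c['rvec'],float),np.array(c['tvec'],float)
def plane(n,px,z):
    K,rv,t=cam(n);R=cv2.Rodrigues(rv)[0];C=-R.T@t
    d=(R.T@np.linalg.inv(K)@np.c_[np.array(px,float),np.ones(len(px))].T).T
    return C+d*((z-C[2])/d[:,2])[:,None]
def proj(n,P):
    K,rv,t=cam(n);return cv2.projectPoints(np.array(P,float),rv,t,K,None)[0][:,0]
E
python3 - <<'E'
import cv2,numpy as np
from h import *
for n,(x0,y0,x1,y1) in dict(top=(125,110,260,215),scene=(375,165,510,270)).items():
    im=cv2.imread(f"pics/{n}0.png"); c=im[y0:y1,x0:x1]
    cv2.imwrite(f"pics/{n}0c.png",cv2.resize(c,None,fx=5.5,fy=5.5,interpolation=cv2.INTER_CUBIC))
    h=cv2.cvtColor(im,cv2.COLOR_BGR2HSV); m=((h[...,0]<5)|(h[...,0]>174))&(h[...,1]>180)&(h[...,2]>90)
    k=np.zeros_like(m);k[y0:y1,x0:x1]=1;m=(m&k).astype(np.uint8)
    cs=max(cv2.findContours(m,0,2)[0],key=cv2.contourArea)
    hull=cv2.convexHull(cs); q=cv2.approxPolyDP(hull,3,True)[:,0]
    print(n,q.tolist()); print(plane(n,q,0.012).round(4).tolist())
E
```

```text
top [[235, 124], [245, 184], [149, 202], [145, 179], [168, 136]]
[[0.5971, 0.1448, 0.012], [0.484, 0.1219, 0.012], [0.4454, 0.3017, 0.012], [0.4885, 0.3112, 0.012], [0.5712, 0.2711, 0.012]]
scene [[498, 225], [418, 262], [387, 214], [446, 188], [490, 214]]
[[0.56, 0.3226, 0.012], [0.6029, 0.141, 0.012], [0.4911, 0.115, 0.012], [0.455, 0.2559, 0.012], [0.5332, 0.3184, 0.012]]
```

View pics/top0c.png

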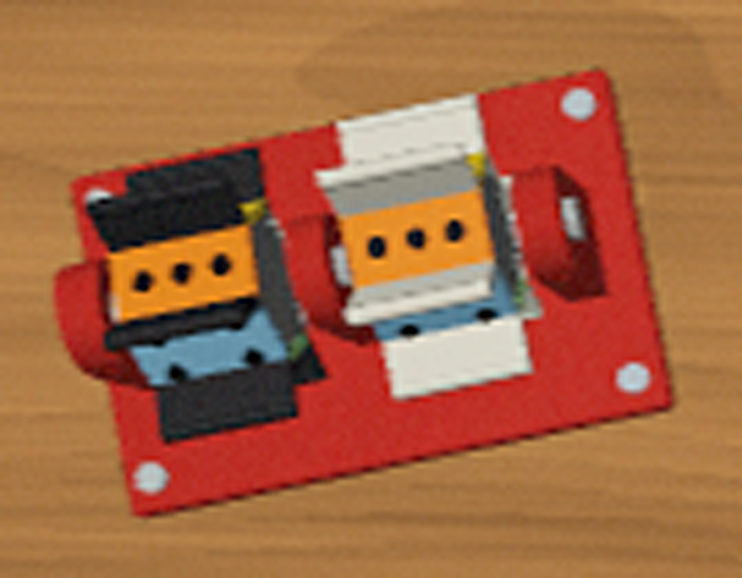

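View pics/scene0c.png

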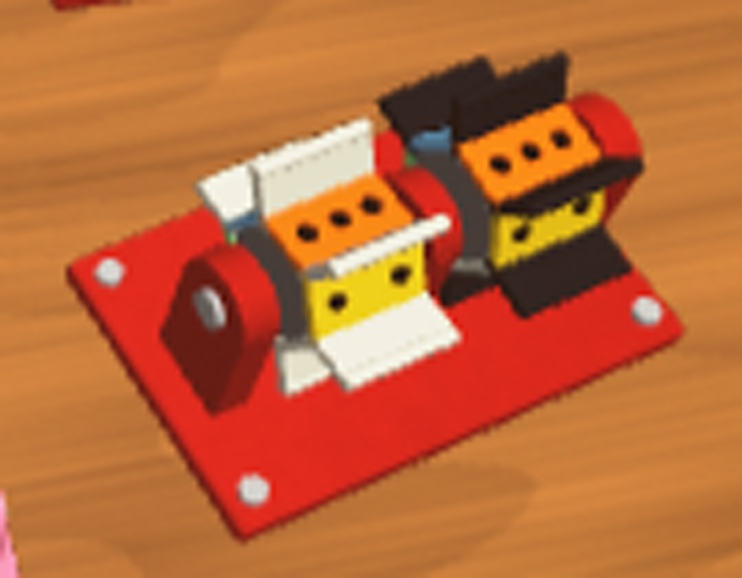

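The crops show the plate corners clearly, and the rib tips can be read off both. I'll fit the stand pose from the corners and cast the rib-tip rays onto the wheels' 46 mm cylinders.

```bash
cat > m.py <<'E'
from h import *
T=np.array([[72,183],[607,70],[672,405],[135,515]])/5.5+[125-.4,110-.4]
S=np.array([[683,330],[243,540],[68,270]])/5.5+[375-.4,165-.4]
loc=np.array([[.06,.095],[.06,-.095],[-.06,-.095],[-.06,.095]])
W=np.r_[plane("top",T,.012),plane("scene",S,.012)][:,:2]; L=np.r_[loc,loc[:3]]
from scipy.optimize import least_squares
def rot(a):return np.array([[np.cos(a),-np.sin(a)],[np.sin(a),np.cos(a)]])
f=lambda p:(L@rot(p[2]).T+p[:2]-W).ravel()
s=least_squares(f,[.52,.22,.2]); POSE=s.x
def rib(n,px,y):
    """angle from top towards +x of a tip point on the r=46 cylinder"""
    K,rv,t=cam(n);R=cv2.Rodrigues(rv)[0];C=-R.T@t
    d=R.T@np.linalg.inv(K)@np.r_[px,1.]
    A=rot(POSE[2]).T; c=np.r_[A@(C[:2]-POSE[:2]),C[2]]; d=np.r_[A@d[:2],d[2]]
    o=np.array([c[0],c[2]-.062]);e=d[[0,2]]
    a,b,cc=e@e,2*o@e,o@o-.0455**2
    l=(-b-np.sqrt(max(0,b*b-4*a*cc)))/2/a
    p=c+l*d; return np.arctan2(p[0],p[2]-.062),p[1]
if __name__=="__main__":
    print(POSE.round(4)); print((s.fun.reshape(-1,2)*1e3).round(1).tolist())
    off={'top':(124.6,109.6),'scene':(374.6,164.6)}
    for w,n,pts in [("rack","top",[(158,191),(195,165),(180,332),(231,427)]),("rack","scene",[(435,80),(511,80),(570,190),(580,292)]),
                ("shelf","top",[(392,165),(406,110),(420,303),(461,384)]),("shelf","scene",[(310,145),(390,247),(405,362)])]:
        for p in pts:
            a,y=rib(n,np.array(p)/5.5+off[n],0); print(w,n,p,round(a,3),"mod",round(a%(np.pi/3),3),"y",round(y,4))
    for y in(.037,-.037): print(np.r_[rot(POSE[2])@[0,y]+POSE[:2]])
    for n in off: print(n,"tops",proj(n,[[*(rot(POSE[2])@[0,y]+POSE[:2]),.108] for y in(.037,-.037)]).round(1).tolist())
E
python3 m.py
```

```text
[0.5228 0.2219 0.2351]
[[2.3, -0.0], [3.0, -1.5], [1.1, -3.1], [-0.7, -1.0], [-0.4, 3.7], [-1.4, 1.5], [-3.8, 0.4]]
rack top (158, 191) 0.643 mod 0.643 y 0.0383
rack top (195, 165) 0.863 mod 0.863 y 0.0277
rack top (180, 332) -0.408 mod 0.639 y 0.0382
rack top (231, 427) -1.4 mod 0.694 y 0.0393
rack scene (435, 80) -0.725 mod 0.322 y 0.0187
rack scene (511, 80) -0.339 mod 0.708 y 0.0354
rack scene (570, 190) 0.621 mod 0.621 y 0.0297
rack scene (580, 292) 1.702 mod 0.655 y 0.0377
shelf top (392, 165) 0.427 mod 0.427 y -0.0354
shelf top (406, 110) 1.051 mod 0.004 y -0.0386
shelf top (420, 303) -0.558 mod 0.489 y -0.0349
shelf top (461, 384) -1.573 mod 0.522 y -0.0336
shelf scene (310, 145) -0.543 mod 0.504 y -0.0378
shelf scene (390, 247) 0.478 mod 0.478 y -0.038
shelf scene (405, 362) 1.485 mod 0.438 y -0.0375
[0.514199   0.25784587]
[0.53143356 0.18588081]
top tops [[155.0, 159.0], [198.3, 149.8]]
scene tops [[473.9, 184.0], [439.9, 198.5]]
```

```bash
cat > g.py <<'E'
from m import *
from scipy.spatial.transform import Rotation as Ro
o=r.get_obs(); R=Ro.from_rotvec(o['orientation']).as_matrix(); p=o['tcp_pos']
print("clock",round(o['clock'],2),"yaw x",np.arctan2(R[1,0],R[0,0]).round(3),"tilt",R[:2,2].round(4),"F",o['contact_force'].round(1),"w",o['grip_width'].round(4))
print("tip stand",(rot(POSE[2]).T@(p[:2]-POSE[:2])).round(4),(p[2]-.173).round(4))
def to(x,y,z):
    w=np.r_[rot(POSE[2])@[x,y]+POSE[:2],z+.173]; return (R.T@(w-p)).round(4)
droll=-(POSE[2]+np.pi-np.arctan2(R[1,0],R[0,0])+np.pi)%(2*np.pi)-np.pi
print("roll",round(droll,3))
E
python3 - <<'E'
from g import *
print("rack hi",to(-.044,.037,.15),"shelf hi",to(.044,-.037,.15))
E
```

```text
Traceback (most recent call last):
  File "g.py", line 4, in <module>
    print("clock",round(o['clock'],2),"yaw x",np.arctan2(R[1,0],R[0,0]).round(3),"tilt",R[:2,2].round(4),"F",o['contact_force'].round(1),"w",o['grip_width'].round(4))
                                                                                                                                             ^^^^^^^^^^^^^^^^^^^^^
AttributeError: 'float' object has no attribute 'round'
```

```bash
sed -i "s/o\['grip_width'\].round(4)/round(o['grip_width'],4)/" g.py
python3 - <<'E'
from g import *
print("rack hi",to(-.044,.037,.15),"shelf hi",to(.044,-.037,.15))
E
```

```text
clock 0.1 yaw x 2.802 tilt [-0.0004 -0.0015] F [ 0.2  0.3 -0.4] w 0.0853
tip stand [-0.1932  0.4723] 0.2309
roll -0.575
rack hi [-0.3619 -0.2841  0.0813] shelf hi [-0.476  -0.2983  0.0814]
```

>>> carry_out:
  moves:
    - [-0.038,-0.03,0,-0.14,0]
    - [-0.076,-0.06,0,-0.28,0]
    - [-0.114,-0.09,0,-0.42,0]
    - [-0.152,-0.12,0,-0.575,0]
    - [-0.19,-0.15,0.01,-0.575,0]
    - [-0.228,-0.179,0.02,-0.575,0]
    - [-0.266,-0.209,0.03,-0.575,0]
    - [-0.304,-0.239,0.04,-0.575,0]

```text
clock: 0.9
tcp_pos: [0.4325, 0.3078, 0.3642]
orientation: [0.369, -3.12, 0.0]
contact_force: [1.7, 0.3, -0.2]
grip_width: -0.0002
gripper_force: 0.0
```

Run:
```python
from g import *
print("rack hi",to(-.044,.037,.15),"lo",to(-.044,.037,.093))
```

```text
clock 0.9 yaw x -2.906 tilt [-0.0001 -0.    ] F [ 1.7  0.3 -0.2] w -0.0002
tip stand [-0.0678  0.1046] 0.1912
roll 0.0
rack hi [-0.0238 -0.0676  0.0412] lo [-0.0238 -0.0676  0.0982]
```

>>> carry_out:
  moves:
    - [-0.012,-0.034,0.01,0,0]
    - [-0.022,-0.0676,0.02,0,0]
    - [-0.022,-0.0676,0.04,0,0]
    - [-0.022,-0.0676,0.04,0,0]
    - [-0.022,-0.0676,0.06,0,0]
    - [-0.022,-0.0676,0.08,0,0]
    - [-0.022,-0.0676,0.098,0,0]
    - [-0.022,-0.0676,0.098,0,0]

```text
clock: 1.7
tcp_pos: [0.4678, 0.2499, 0.2652]
orientation: [0.371, -3.116, 0.002]
contact_force: [0.4, -0.3, 0.6]
grip_width: 0.0002
gripper_force: 0.0
```

Run:
```python
from g import *
print("end",to(.004,.037,.093))
a=r.grab_frame("scene")[150:280,365:525,::-1]; cv2.imwrite("pics/s1.png",cv2.resize(a,None,fx=4,fy=4,interpolation=2))
```

```text
clock 1.7 yaw x -2.904 tilt [-0.0036 -0.0017] F [ 0.4 -0.3  0.6] w 0.0002
tip stand [-0.047  0.04 ] 0.0922
roll 0.002
end [-0.051  -0.0032 -0.001 ]
```

View pics/s1.png

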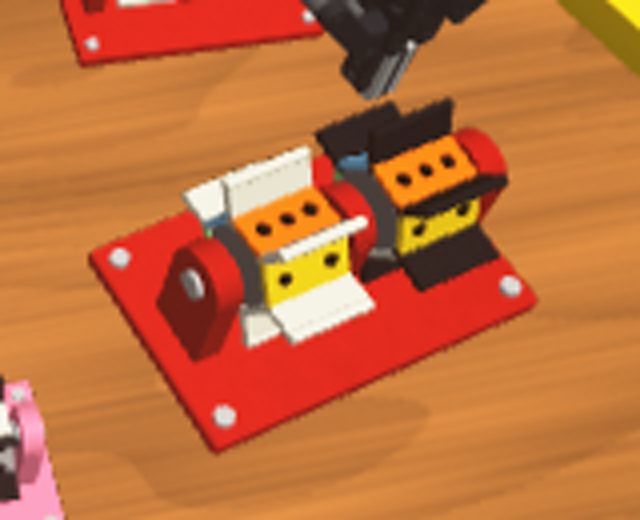

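The tip is at (372,98) in the crop, which is (458,174) in full frame, behind the rack wheel's ribs. I'll check that against the projection.

Run:
```python
from g import *
p=r.get_obs()['tcp_pos']
P=[p+R@[sx*.011,sy*.0,.173] for sx in(-1,0,1) for sy in (0,)]
print(proj("scene",P).round(1).tolist(), "rib tip", proj("scene",[[*(rot(POSE[2])@[-.018,y]+POSE[:2]),.104] for y in(.015,.059)]).round(1).tolist())
```

```text
clock 1.75 yaw x -2.905 tilt [-0.0019 -0.0007] F [-0.5  0.3  0.2] w -0.0002
tip stand [-0.0464  0.04  ] 0.0935
roll 0.002
[[460.8, 173.9], [457.3, 169.8], [453.8, 165.7]] rib tip [[457.3, 182.1], [476.8, 173.9]]
```

>>> carry_out:
  moves:
    - [-0.008,-0.003,0,0,0]
    - [-0.016,-0.003,0,0,0]
    - [-0.024,-0.003,0,0,0]
    - [-0.032,-0.003,0,0,0]
    - [-0.039,-0.003,0,0,0]
    - [-0.045,-0.003,0,0,0]
    - [-0.049,-0.003,0,0,0]
    - [-0.049,-0.003,0,0,0]

```text
clock: 2.55
tcp_pos: [0.518, 0.2577, 0.2666]
orientation: [-0.368, 3.119, 0.0]
contact_force: [0.4, 0.6, -0.3]
grip_width: -0.0001
gripper_force: 0.0
```

Run:
```python
from g import *
print("end",to(.004,.037,.093))
a=r.grab_frame("scene")[150:280,365:525,::-1]; cv2.imwrite("pics/s2.png",cv2.resize(a,None,fx=4,fy=4,interpolation=2))
```

```text
clock 2.55 yaw x -2.907 tilt [0.0007 0.0002] F [ 0.4  0.6 -0.3] w -0.0001
tip stand [0.0037 0.036 ] 0.0936
roll -0.0
end [-0.0003  0.001   0.0006]
```

View pics/s2.png

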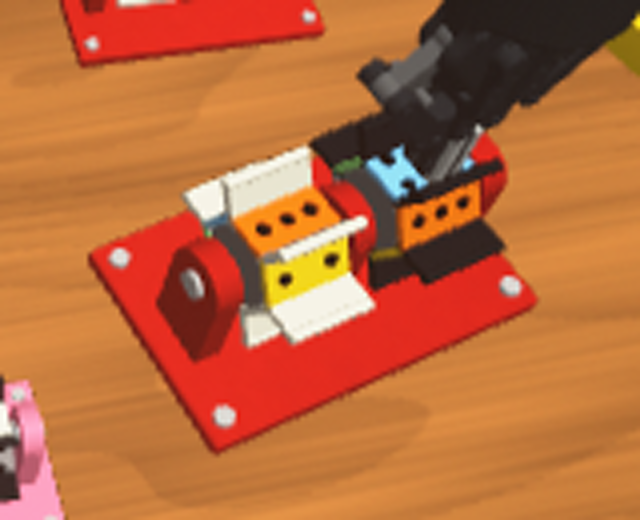

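The rack wheel now shows light blue on top. Its far rib tip runs from about (398,200) to (505,165) in the crop. Next I'll lift and measure it.

>>> carry_out:
  moves:
    - [0.003,0,0,0,0]
    - [0.003,0,-0.02,0,0]
    - [0,0,-0.05,0,0]
    - [0,0,-0.07,0,0]
    - [-0.02,-0.03,-0.07,0,0]
    - [-0.046,-0.074,-0.07,0,0]
    - [-0.046,-0.074,-0.07,0,0]
    - [-0.046,-0.074,-0.07,0,0]

```text
clock: 3.4
tcp_pos: [0.58, 0.1947, 0.3368]
orientation: [-0.363, 3.12, -0.001]
contact_force: [-0.7, -0.2, -0.8]
grip_width: -0.0
gripper_force: 0.0
```

Run:
```python
from g import *
print("start",to(.046,-.037,.093))
a=r.grab_frame("scene")[150:280,365:525,::-1]; cv2.imwrite("pics/s3.png",cv2.resize(a,None,fx=4,fy=4,interpolation=2))
b=r.grab_frame("top")[110:215,125:260,::-1]; cv2.imwrite("pics/t3.png",cv2.resize(b,None,fx=5,fy=5,interpolation=2))
a=cv2.imread("pics/s3.png");b=cv2.imread("pics/t3.png");h=400
cv2.imwrite("pics/c3.png",np.hstack([cv2.resize(cv2.imread("pics/s3.png")[60:320,250:570],(400,325)),cv2.resize(b[:325,:400],(400,325))]))
for px in [(398,200),(451,183),(505,165)]:
    x=rib("scene",np.array(px)/4+[364.6,149.6],0); print(np.round(x,3))
```

```text
clock 3.4 yaw x -2.91 tilt [ 0.0007 -0.0003] F [-0.7 -0.2 -0.8] w -0.0
tip stand [ 0.0493 -0.0397] 0.1638
roll -0.003
start [0.0034 0.0028 0.0708]
[0.415 0.003]
[0.469 0.031]
[0.52 0.06]
```

View pics/c3.png

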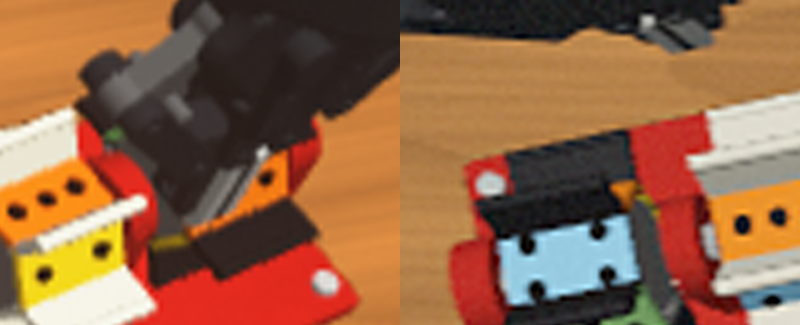

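The top view shows light blue level on the rack wheel, with its rib at about 0.47 rad against 0.524 wanted, which is fine. Now the shelf wheel.

>>> carry_out:
  moves:
    - [0.003,0.003,0.0,0,0]
    - [0.003,0.003,0.015,0,0]
    - [0.003,0.003,0.03,0,0]
    - [0.003,0.003,0.045,0,0]
    - [0.003,0.003,0.06,0,0]
    - [0.003,0.003,0.07,0,0]
    - [0.003,0.003,0.07,0,0]
    - [0.003,0.003,0.07,0,0]

```text
clock: 4.3
tcp_pos: [0.5759, 0.1986, 0.2665]
orientation: [0.368, -3.12, 0.0]
contact_force: [0.1, -0.7, -0.5]
grip_width: -0.0002
gripper_force: 0.0
```

Run:
```python
from g import *
print("end",to(-.004,-.037,.093))
```

```text
clock 4.3 yaw x -2.907 tilt [-0.0002 -0.0001] F [ 0.1 -0.7 -0.5] w -0.0002
tip stand [ 0.0462 -0.035 ] 0.0935
roll -0.0
end [ 0.0502 -0.002   0.0005]
```

>>> carry_out:
  moves:
    - [0.008,-0.001,0,0,0]
    - [0.016,-0.002,0,0,0]
    - [0.024,-0.002,0,0,0]
    - [0.032,-0.002,0,0,0]
    - [0.039,-0.002,0,0,0]
    - [0.046,-0.002,0,0,0]
    - [0.051,-0.002,0,0,0]
    - [0.051,-0.002,0,0,0]

```text
clock: 5.1
tcp_pos: [0.5256, 0.1846, 0.2664]
orientation: [0.369, -3.118, 0.001]
contact_force: [0.6, 1.2, 0.3]
grip_width: -0.0001
gripper_force: 0.0
```

>>> carry_out:
  moves:
    - [-0.003,0,0,0,0]
    - [-0.003,0,-0.02,0,0]
    - [-0.003,0,-0.05,0,0]
    - [-0.003,0,-0.08,0,0]
    - [0.03,0.03,-0.12,0,0]
    - [0.07,0.06,-0.12,0,0]
    - [0.1,0.09,-0.12,0,0]
    - [0.1,0.09,-0.12,0,0]

```text
clock: 5.9
tcp_pos: [0.4035, 0.2525, 0.3869]
orientation: [0.382, -3.116, -0.002]
contact_force: [0.5, -0.5, 0.3]
grip_width: 0.0002
gripper_force: 0.0
```

Run:
```python
from g import *
a=r.grab_frame("scene")[160:270,375:510,::-1]; b=r.grab_frame("top")[110:215,125:260,::-1]
cv2.imwrite("pics/c4.png",np.hstack([cv2.resize(i,(400,int(400*i.shape[0]/i.shape[1]))if 0 else (400,320),interpolation=2) for i in(a,b)]))
```

```text
clock 5.9 yaw x -2.898 tilt [-0.0027  0.001 ] F [ 0.5 -0.5  0.3] w 0.0002
tip stand [-0.1089  0.0576] 0.2139
roll 0.009
```

View pics/c4.png

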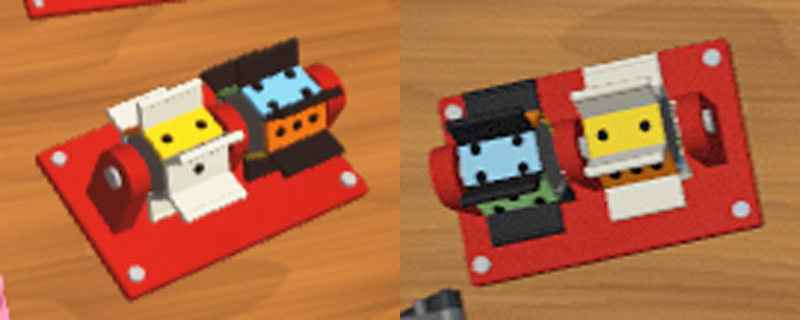

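The picture shows yellow on top of the shelf wheel and light blue on top of the rack wheel. I'll measure the rib tips as a check.

Run:
```python
from m import *
for w,n,p in [("shelf","scene",(211,147)),("shelf","top",(228,162)),("shelf","top",(214,94)),("rack","top",(95,193)),("rack","top",(86,115)),("rack","scene",(298,112))]:
    q=np.array(p)/([2.963,2.909] if n=="scene" else [2.963,3.048])+([374.6,159.6] if n=="scene" else [124.6,109.6])
    print(w,n,np.round(rib(n,q,0),3))
```

```text
shelf scene [ 0.504 -0.038]
shelf top [-0.489 -0.037]
shelf top [ 0.381 -0.037]
rack top [-0.513  0.041]
rack top [0.485 0.038]
rack scene [0.534 0.025]
```

Every rib reading is within about 0.15 rad of ±0.524, and both wheels are within tolerance. The arm is clear, so I'm handing in.

```bash
python3 -c "
from bench import r
print(r.get_obs()['qvel'].round(3)); print(r.hand_in())"
```

```text
[ 0.029  0.022  0.039 -0.019  0.004 -0.005  0.006]
the job is handed in; nothing more can be done
None
```

The red indicator now shows rack 4 (light blue) and shelf 2 (yellow) level on top by my camera check; the green one was left untouched and the job is handed in, but the interface returned no verdict.

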